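# Load the chip carrier into the fence corner of the registration plate

### The job

Pull the flat aluminium chip carrier out of its pocket in the leaning holder and lower it, without dropping it, onto the registration plate with its chips facing up. Push it square and flush into the corner of the two fences: one long side against the long fence, one end against the short fence. Leave it there, released, and leave the other tools in the holder and everything else on the bench where they are.

Things in the scene. Friction and masses are not known exactly. Their poses are not given: they have to be found in the camera images.
- carrier: Chip carrier: aluminium bar 160 x 26 x 16 mm, 0.18 kg, six dark chips in a row on one broad face. Origin: mid-width of the foot end on the chipless underside; +x along the bar to its top end (x 0 to 160), y across (-13 to 13), +z out of the chip face (z 0 to 16). Starts foot down in any of the three pockets, leaning 35 deg, underside on the holder's back plate; clear of the pocket above x = 50.
- carrier_mid (a point): Middle of the carrier's underside, 80 mm from either end; axes as the carrier's.
- holder: Grey holder fixed to the bench, 230 wide (y), about 95 high, with three pockets in a row. Origin: centre, on the bench. The pockets lean 35 deg from vertical with their tops towards the holder's +x, away from the robot: things are drawn out along (0.574, 0, 0.819). Each pocket: 32 wide, 28 deep, 50 long along the lean, walls 4 to 6. One wide back plate behind them reaches 90 mm up along the lean.
- pocket (a point): Middle of the centre pocket's floor, on the back plate, 20 mm above the bench; axes as the holder's. The other two pocket floors lie 75 mm to either side along y.
- plate: Registration plate fixed to the bench: dark steel base 8 thick, x -60 to 180, y -100 to 75 mm, with two bright steel fences standing 14 mm above it. Origin on the bench. The long fence runs along x on the +y side, inner face at y = 60 (x -60 to 170); the short fence runs along y at the far +x end, inner face at x = 170 (y -94 to 60).
- corner (a point): Inner corner of the two fences, on the top surface of the plate base (170, 60, 8 mm in the plate's frame), same axes as the plate. With the carrier home, carrier_mid is at (-80, -13, 0) mm from here, in these axes.
- driver: Screwdriver standing handle-down in another pocket: black round handle 22 dia x 78, steel shank 6 dia, 150 long in all. Origin at the foot on the back plate, +x along it. Leave alone.
- pen: Round white pen-like tool in the third pocket, 18 dia x 100 with a 12 dia grey cap, 130 long in all. Origin at the foot on the back plate, +x along it. Leave alone.
- bottle: White wash bottle, 68 dia, 206 high, yellow cap and bent spout reaching 50 mm along +x. Origin: centre of its foot. Leave alone.
- chuck: Round rotary work stage, 90 dia, 68 high. Origin: centre of its foot. Leave alone.
- spool: Small spool of bonding wire standing on the bench between holder and plate, 44 dia, 28 high. Origin: centre of its foot. Leave alone.
- tray: Black sample tray with small parts, 110 x 140 x 14. Origin: centre underneath. Leave alone.
- tweezers: Steel tweezers lying flat, about 140 long along x, 30 wide, 6 high. Origin: middle underneath. Leave alone.

How it is judged:
By the outcome, as a careful person would: the job done as asked, in the order asked, and still so for the second after the job is handed in, with the robot touching nothing.
It also fails if it takes over 72 s, if anything falls off the work surface, if the arm or the gripper's body presses on something with over 40 N, if the wrist force passes 120 N, or if a joint passes its speed limit or range.

### The arm

A 7-joint arm with a two-finger parallel gripper is mounted at the origin on the work surface. World frame = base frame: x ahead of the robot, y to its left, z up, the work surface at z = 0. Lengths are in m, angles in rad, forces in N, time in s.
With the tool pointing down it reaches from about 0.4 to 0.85 m from the base axis. Payload 10.4 kg.
Tool frame: the origin (TCP) lies midway between the tips of the shut fingers; the grasp point (between the pads) lies 19 mm behind it; z points along the fingers, y is the line along which they close (so a half turn about z gives the same grasp; the last joint's range is limited). The gripper opens to 85 mm and grips with 20 to 120 N. Pads are 22 mm wide; open, the fingers measure 114 mm over their backs; the gripper's body (76 mm by 85 mm) begins 54 mm behind the grasp point. The pads swing forward as they close: fully open they stand 13 mm farther back than shut.
Start: joints at [-1.233, 0.332, -0.065, 1.46, 0.022, 1.35, -0.088], TCP at [0.221, 0.585, 0.231] pointing down, gripper open.
Joint ranges: [-2.6, 2.6], [-0.5, 2.12], [-1.47, 1.34], [0.16, 2.42], [-1.27, 4.41], [0.06, 2.06], [-2.6, 2.6]. Speed limits (rad/s): [2.22, 2.22, 2.79, 2.79, 3.14, 3.14, 3.14].

### API

Orientations are given as a 3x3 rotation matrix whose columns are the frame's x, y, z axes.
In Python, from plant import env gives the robot as it stands. The module is installed in compiled form; this text tells all that it offers.
- The arm moves only by the tool carry_out, never from a script. Its arguments are lists of equal length, an entry for each row: "twist": the turn, a rotation vector about the tool's x, y, z in rad, a list of three; "xyz": the shift along the tool's x, y, z in mm, a list of three; "fingers": the opening, from 0 (shut) to 1 (fully open). A call has 1 to 10 rows; each row is the pose to reach, as a shift and turn from the pose commanded when the call began, along the tool's axes at that moment; what a row does not reach only later rows make up. A row lasts 1/12 s, in which the tool goes at most 41.7 mm and 7.16 degrees, less where a joint would pass 70% of its speed; a pose out of reach is approached as far as the arm can. A call with a gripper value outside its range is refused whole. The fingers move at their own pace and stop on an object; "grip_force" is the grip in N (left out, the last holds). Time passes only in rows, so rows that repeat a pose let the fingers close. It gives the time, the measured TCP pose, the force, the opening and the grip force at its end, in the units of the state.
- env.state(): the state, without advancing time (a new reading comes with each control period).
- env.capture(name): name is "scene" or "top"; returns a dict with "color" (384x512x3 uint8, blue, green, red), "intrinsics" (3x3 intrinsics, pixels), "view" (4x4, takes a point from world to camera coordinates). Camera axes: x right, y down, z forward; pixel columns grow to the right and rows downward; lengths in m; the calibration is good to about 2 mm. A picture is of the moment at which its call begins. There is no depth.
- env.finish_job(): hands the job in; it is judged then, once.
The state is a dict: "clock": time; "qpos": joint angles; "qd": joint speeds; "joint_efforts": joint torques, N m; "tool_pos": TCP position; "eef_rot": TCP orientation; "wrist_force": force on the tool from outside, world axes, zero at the start; "torque": the same for the moment, N m; "grip_width": opening from 0.0 (shut) to 1.0 (fully open); "grip_force": force on a finger pad.
Only numpy, scipy, OpenCV 4.12 (cv2) and the standard library are available. Lean on these libraries where they do the work, as an engineer would, in place of code of your own. Each camera call takes 0.05 s, during which the arm holds its last target. There are 200 camera calls.

## Working session

There is one attempt and no reset: what is moved stays moved. The work goes in short steps, Python scripts to look and compute and a tool call to move; the robot and the scene stay as the last step left them, time stands still between calls to the robot, and variables do not carry over. Pictures are saved under pics/ and viewed, at most 10 in all, crops included, and the job is handed in when it is done.

Besides the shell and the picture viewer there is one more tool, called after ">>>" by a JSON object that holds its "name" and its "arguments", one argument or row to a line. carry_out: Moves the arm, as the interface text tells. Its arguments: {"type":"object","properties":{"twist":{"type":"array"},"xyz":{"type":"array"},"fingers":{"type":"array"},"grip_force":{"type":"number"}},"required":["twist","xyz","fingers"]}

```bash
mkdir -p pics; cat > h.py <<'E'
import numpy as np, cv2
from plant import env
def cap(n,f):
    c=env.capture(n); cv2.imwrite('pics/'+f+'.png',c['color']); np.savez('pics/'+f+'.npz',**c); return c
def ray(c,u,v):
    K=c['intrinsics'];V=c['view'];R=V[:3,:3];t=V[:3,3]
    return -R.T@t, R.T@np.linalg.inv(K)@np.array([u,v,1.])
def onz(c,u,v,z):
    o,d=ray(c,u,v); return o+d*(z-o[2])/d[2]
def proj(c,p):
    q=c['intrinsics']@(c['view'][:3,:3]@np.asarray(p)+c['view'][:3,3]); return q[:2]/q[2]
def two(c1,p1,c2,p2):
    o1,d1=ray(c1,*p1);o2,d2=ray(c2,*p2)
    s=np.linalg.lstsq(np.c_[d1,-d2],o2-o1,rcond=None)[0]
    a=o1+s[0]*d1;b=o2+s[1]*d2; return (a+b)/2,np.linalg.norm(a-b)
E
python3 - <<'E'
from h import *
for n in('scene','top'):
    c=cap(n,n+'0'); print(c['intrinsics'][0],-c['view'][:3,:3].T@c['view'][:3,3],c['view'][2,:3])
    cv2.imwrite('pics/'+n+'0b.png',cv2.resize(c['color'],(800,600),interpolation=cv2.INTER_CUBIC))
s=env.state();print(s['tool_pos'],s['eef_rot'],s['clock'],s['wrist_force'])
E
```

```text
[359.70102333   0.         250.20429714] [ 1.02476884 -0.62579178  1.22349096] [-0.35339582  0.44130029 -0.82484268]
[409.53016236   0.         252.8739524 ] [0.34324077 0.00534343 1.31012398] [ 0.13683076 -0.01101044 -0.99053325]
[0.2205063  0.58446336 0.23059744] [[-9.35604318e-01  3.53050088e-01 -4.41715634e-04]
 [ 3.53050364e-01  9.35603602e-01 -1.15745556e-03]
 [ 4.63095237e-06 -1.23886828e-03 -9.99999233e-01]] 0.1 [-0.37136945 -0.46958953 -0.10022447]
```

View pics/scene0b.png

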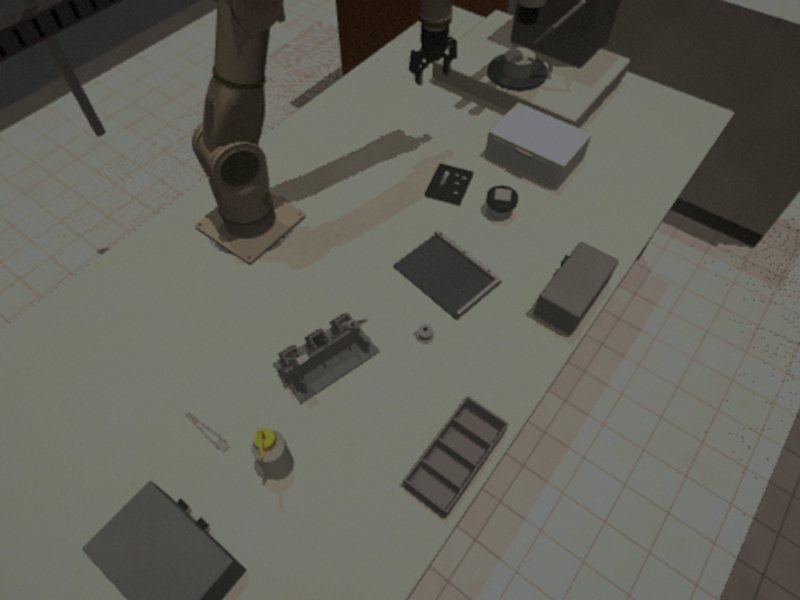

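View pics/top0b.png

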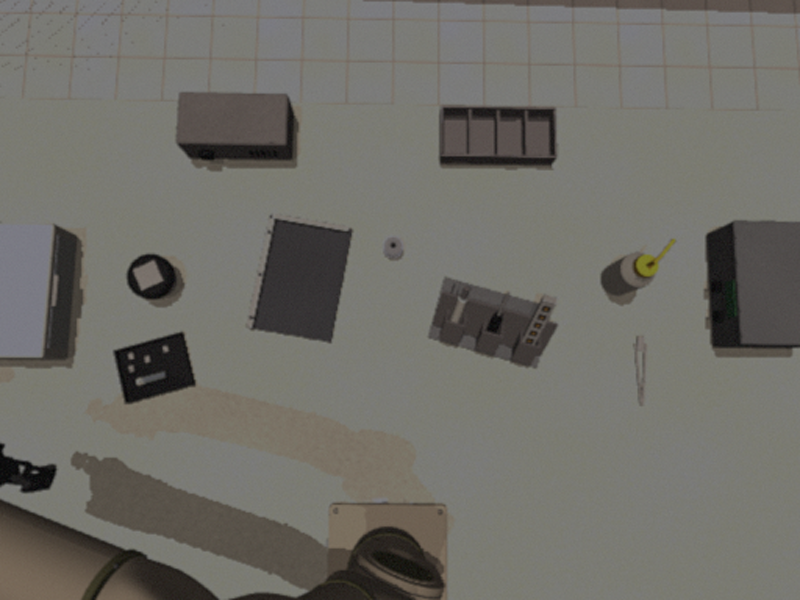

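The carrier is in the right-hand (−y) pocket, near top-view px (540,320) of 800x600. The plate is at (300,280), with fences on its left and far sides, and the spool is at (393,248). I'll zoom in on both views.

```bash
python3 - <<'E'
from h import *
a=cv2.imread('pics/top0.png')[170:245,265:365]; b=cv2.imread('pics/scene0.png')[195:262,170:250]
c=cv2.imread('pics/top0.png')[130:225,150:265]; 
f=lambda i,s:cv2.convertScaleAbs(cv2.resize(i,s,interpolation=cv2.INTER_CUBIC),alpha=2.0)
im=np.zeros((600,800,3),np.uint8)
im[:300,:400]=f(a,(400,300)); im[:335,400:800]=f(b,(400,335)); im[300:,:300]=f(c,(300,248)) if 0 else cv2.resize(f(c,(345,285)),(300,300))
cv2.imwrite('pics/zoom0.png',im)
E
```

```text
(no output)
```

View pics/zoom0.png

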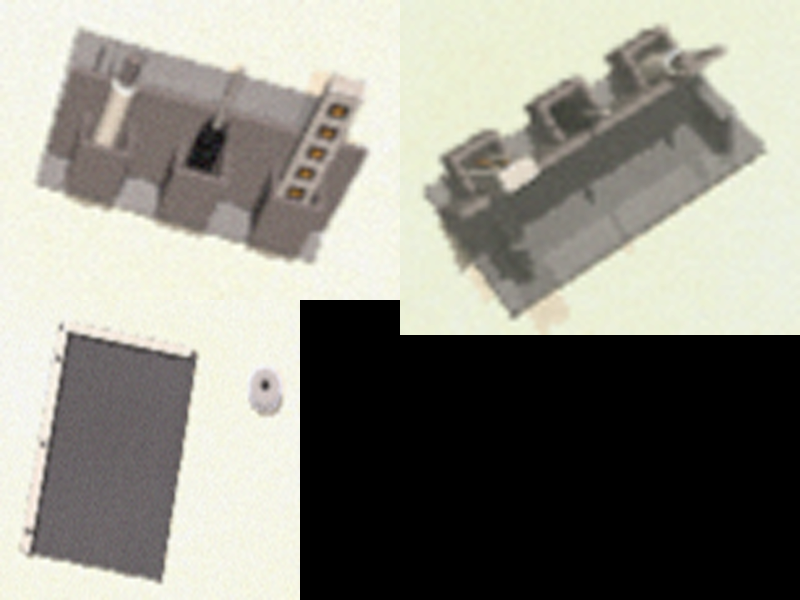

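The carrier has its chips facing the robot and up, and its bright top end is at zoom (345,85) in the top view and (517,172) in the scene view. The driver is in the centre pocket and the pen in the left one. Next I'll measure.

```bash
cat > m.py <<'E'
from h import *
t=dict(np.load('pics/top0.npz'));s=dict(np.load('pics/scene0.npz'))
# plate
g=cv2.cvtColor(t['color'],cv2.COLOR_BGR2GRAY)
roi=np.zeros_like(g);roi[130:225,150:232]=1
m=((g<75)&(roi>0)).astype(np.uint8); m=cv2.morphologyEx(m,cv2.MORPH_OPEN,np.ones((3,3)))
cn=max(cv2.findContours(m,0,cv2.CHAIN_APPROX_NONE)[0],key=cv2.contourArea)
P=np.array([onz(t,*p[0],.008)[:2] for p in cn])
r=cv2.minAreaRect((P*1000).astype(np.float32));print('plate',r,cv2.boxPoints(r))
# scene check of plate
g2=cv2.cvtColor(s['color'],cv2.COLOR_BGR2GRAY);roi=np.zeros_like(g2);roi[145:205,248:325]=1
m=((g2<75)&(roi>0)).astype(np.uint8);m=cv2.morphologyEx(m,cv2.MORPH_OPEN,np.ones((3,3)))
cn=max(cv2.findContours(m,0,cv2.CHAIN_APPROX_NONE)[0],key=cv2.contourArea)
P=np.array([onz(s,*p[0],.008)[:2] for p in cn])
r=cv2.minAreaRect((P*1000).astype(np.float32));print('plate(scene)',r,cv2.boxPoints(r))
# end face of carrier: bright, near the seen places
def cen(c,box,name):
    u0,v0,u1,v1=box;i=c['color'][v0:v1,u0:u1].astype(int);print(name,i.max(2))
cen(t,(342,186,360,198),'top');cen(s,(188,222,202,236),'scene')
hs=cv2.cvtColor(t['color'][185:225,330:362],cv2.COLOR_BGR2HSV)
om=((hs[...,1]>110)).astype(np.uint8);n,l,st,ce=cv2.connectedComponentsWithStats(om)
print([(x[4],c+[330,185]) for x,c in zip(st,ce)][1:])
for nm,c,ps,o,k in(('top front',t,[(38,185),(310,262)],(265,170),4),):
    print(nm,[onz(c,o[0]+u/k,o[1]+v/k,0) for u,v in ps])
a,b=[onz(s,170+(u-400)/5,195+v/5,0) for u,v in((515,318),(765,150))];print('scene base rear',a,b,np.linalg.norm(a-b),np.degrees(np.arctan2(*(b-a)[:2])))
E
python3 m.py
```

```text
plate ((558.5215454101562, 183.25613403320312), (163.85940551757812, 232.49691772460938), 80.81163787841797) [[430.68213  120.94033 ]
 [660.1958    83.815056]
 [686.36096  245.57193 ]
 [456.8473   282.6972  ]]
plate(scene) ((566.291259765625, 183.3128662109375), (173.7441864013672, 240.42788696289062), 80.62891387939453) [[433.53644  117.17433 ]
 [670.7557    78.025925]
 [699.0461   249.4514  ]
 [461.82684  288.5998  ]]
top [[123 120 122 122 123 124 124 122 122 123 122 125 122 122 124 123 123 122]
 [124 123 121 122 123 122 119 121 122 122 124 124 124 122 122 124 123 124]
 [120 120 123 122 121 117 107 113 120 121 122 123 123 124 125 123 122 122]
 [123 122 121 122 118 107 103 109 109 113 120 121 118 119 121 122 125 120]
 [122 123 122 124 105  94 104 110 109 111 112 112 113 108 115 124 123 124]
 [123 123 122 115  86  87 109 113 112 113 110 110 111 111 119 121 124 125]
 [118 120 123 106  74  91 109 109 110 111 113 112 110 113 119 123 123 125]
 [ 92 104 110  85  70  83  93  89  95 102 108 107 108 114 122 123 123 124]
 [ 71  76  70  60  79  91  93  88  89  89  87  88  99 112 119 121 122 12
[... 803 characters left out ...]
  45  46  44  46  47]
 [ 52  50  74 104 107  94  50  44  47  47  46  46  45  47]
 [ 53  54  57  68  67  43  45  47  46  46  47  44  46  47]
 [ 50  50  47  45  46  46  46  44  45  46  46  44  45  46]
 [ 48  46  47  46  45  46  45  47  47  46  46  46  45  49]]
[(np.int32(6), array([349. , 197.5])), (np.int32(4), array([346.75, 202.75])), (np.int32(5), array([343.8, 207.6])), (np.int32(5), array([340.8, 212.6])), (np.int32(5), array([338.2, 217.6]))]
top front [array([ 0.44100532, -0.07944897,  0.        ]), array([ 0.38219631, -0.29675844,  0.        ])]
scene base rear [ 0.51431684 -0.33157996  0.        ] [ 5.72637289e-01 -1.09900574e-01  2.22044605e-16] 0.2292226500247571 14.739640045908095
```

```bash
cat > m2.py <<'E'
from h import *
from scipy.optimize import least_squares
t=dict(np.load('pics/top0.npz'));s=dict(np.load('pics/scene0.npz'))
w=s['color'][222:236,188:202].max(2).astype(int);m=(w>=88).astype(np.uint8);m[:4]=0
v,u=np.nonzero(m);uv=(188+u.mean(),222+v.mean());print(uv,len(u))
E=onz(s,*uv,.1557);print('end centre',E,'proj top',proj(t,E))
print(two(s,uv,t,(351.3,190.8)))
chips=np.array([[349,197.5],[346.75,202.75],[343.8,207.6],[340.8,212.6],[338.2,217.6]])
th=np.radians(35)
def ax(ps): 
    c,q=np.cos(ps),np.sin(ps)
    X=np.array([c*np.sin(th),q*np.sin(th),np.cos(th)]);Y=np.array([-q,c,0]);return X,Y,np.cross(X,Y)
def pts(x,y,ps):
    X,Y,Z=ax(ps);o=np.array([x,y,.02]);return o,X,Y,Z
# line fit: chips on y=0,z=.016, unknown first/pitch x; end centre
def res(p):
    x,y,ps,x0,dx=p;o,X,Y,Z=pts(x,y,ps)
    r=[proj(t,o+X*(x0-dx*i)+Z*.017)-c for i,c in enumerate(chips)]
    r.append(proj(s,o+X*.16+Z*.008)-uv);r.append([20*(ps-np.radians(-14.9))*3,0])
    return np.ravel(r)
f=least_squares(res,[.45,-.25,-.26,.14,.022],x_scale=[.01,.01,.01,.01,.01]);print(f.x,np.degrees(f.x[2]),f.cost,np.round(f.fun,1))
# holder based expectation: base rear corners -> centre line
E
python3 m2.py
```

```text
(np.float64(193.5), np.float64(229.11764705882354)) 34
end centre [ 0.50748904 -0.28933018  0.1557    ] proj top [351.59668258 189.85217013]
(array([ 0.50556568, -0.28876604,  0.15259621]), np.float64(0.0011721652393092542))
[ 0.42476229 -0.26806121 -0.26075581  0.13758218  0.02390456] -14.940207531511252 0.2667397139777274 [ 0.  -0.2 -0.5 -0.1 -0.2  0.1  0.2  0.1  0.3 -0.  -0.2  0.1 -0.   0. ]
```

```bash
cat >> h.py <<'E'
from scipy.spatial.transform import Rotation as Ro
def rz(psd,tilt): # carrier axes -> tool rotation; tilt = angle of bar above horizontal (deg)
    p,a=np.radians([psd,tilt]);X=np.array([np.cos(p)*np.cos(a),np.sin(p)*np.cos(a),np.sin(a)]);Y=np.array([-np.sin(p),np.cos(p),0]);Z=np.cross(X,Y)
    return X,Y,Z,np.c_[-X,Y,-Z]
def delta(p,R):
    s=env.state();R0=s['eef_rot'];R0=Ro.from_matrix(R0).as_matrix()
    return np.round(1000*R0.T@(np.asarray(p)-s['tool_pos']),1),np.round(Ro.from_matrix(R0.T@R).as_rotvec(),4)
E
python3 - <<'E'
from h import *
X,Y,Z,R=rz(-14.94,55); O=np.array([.4248,-.2681,.02]);G=O+.1*X+.001*Z
print(G,'A',delta([.5,.2,.33],rz(-14.94,0)[3]))
E
```

```text
[ 0.47942728 -0.28267604  0.10248878] A (array([-397.2, -261.2,  -99.1]), array([-1.200e-03, -1.000e-04, -1.001e-01]))
```

>>> {"name": "carry_out", "arguments": {
  "twist": [
    [0, 0, 0],
    [0, 0, 0],
    [0, 0, -0.02],
    [0, 0, -0.04],
    [0, 0, -0.06],
    [0, 0, -0.08],
    [0, 0, -0.1],
    [0, 0, -0.1],
    [0, 0, -0.1],
    [0, 0, -0.1]
  ],
  "xyz": [
    [0, 0, -40],
    [0, 0, -80],
    [-30, -20, -100],
    [-60, -40, -100],
    [-90, -60, -100],
    [-120, -80, -100],
    [-150, -100, -100],
    [-180, -120, -100],
    [-210, -140, -100],
    [-240, -160, -100]
  ],
  "fingers": [0.6, 0.6, 0.6, 0.6, 0.6, 0.6, 0.6, 0.6, 0.6, 0.6]
}}

```text
clock: 0.93
tool_pos: [0.3893, 0.3486, 0.3311]
eef_rot: [[-0.966, 0.258, -0.0], [0.258, 0.966, -0.0], [0.0, -0.0, -1.0]]
wrist_force: [0.6, -0.1, 0.3]
grip_width: 0.601
grip_force: 0.0
```

>>> {"name": "carry_out", "arguments": {
  "twist": [
    [0, 0, 0],
    [0, 0, 0],
    [0, 0, 0],
    [0, 0, 0],
    [0, 0, 0],
    [0, 0, 0],
    [0, 0, 0],
    [0, 0, 0]
  ],
  "xyz": [
    [-30, -20, 0],
    [-60, -40, 0],
    [-90, -60, 0],
    [-120, -80, 0],
    [-150, -110, 0],
    [-160, -140, 0],
    [-160, -170, 0],
    [-160, -180, 0]
  ],
  "fingers": [0.6, 0.6, 0.6, 0.6, 0.6, 0.6, 0.6, 0.6]
}}

```text
clock: 1.6
tool_pos: [0.497, 0.13, 0.3312]
eef_rot: [[-0.965, 0.264, -0.0], [0.264, 0.965, -0.001], [0.0, -0.001, -1.0]]
wrist_force: [0.1, 1.1, -0.0]
grip_width: 0.596
grip_force: 0.0
```

```bash
python3 - <<'E'
from h import *
X,Y,Z,R=rz(-14.94,55); O=np.array([.4248,-.2681,.02]);G=O+.1*X+.001*Z
s=env.state();print(s['tool_pos'],s['qpos'],s['clock'],s['grip_width'])
print('B',G+.13*X,delta(G+.13*X,R))
E
```

```text
[0.49699807 0.12995015 0.33121369] [-0.6521319   0.0390452   0.31907983  1.59992112 -0.01130013  1.50530772
  0.97118702] 1.6 0.5963490588060009
B [ 0.55147165 -0.30189943  0.20897855] (array([-166.5, -402. ,  122.7]), array([-0.0041, -0.96  , -0.0053]))
```

>>> {"name": "carry_out", "arguments": {
  "twist": [
    [0, -0.06, 0],
    [0, -0.12, 0],
    [0, -0.18, 0],
    [0, -0.24, 0],
    [0, -0.3, 0],
    [0, -0.36, 0],
    [0, -0.42, 0],
    [0, -0.48, 0],
    [0, -0.54, 0],
    [0, -0.6, 0]
  ],
  "xyz": [
    [-11, -36, 0],
    [-22, -72, 0],
    [-33, -108, 0],
    [-44, -144, 0],
    [-55, -180, 0],
    [-66, -216, 0],
    [-77, -252, 0],
    [-88, -288, 0],
    [-99, -324, 0],
    [-110, -360, 0]
  ],
  "fingers": [0.6, 0.6, 0.6, 0.6, 0.6, 0.6, 0.6, 0.6, 0.6, 0.6]
}}

```text
clock: 2.43
tool_pos: [0.51, -0.2424, 0.3314]
eef_rot: [[-0.796, 0.258, 0.548], [0.212, 0.966, -0.146], [-0.567, 0.0, -0.823]]
wrist_force: [-0.2, -0.2, 0.4]
grip_width: 0.597
grip_force: 0.0
```

```bash
python3 - <<'E'
from h import *
X,Y,Z,R=rz(-14.94,55); O=np.array([.4248,-.2681,.02]);G=O+.1*X+.001*Z
s=env.state();print(s['tool_pos'],s['qpos'],s['clock'],s['grip_width'])
print('B',delta(G+.13*X,R))
E
```

```text
[ 0.51004056 -0.24241373  0.3314467 ] [-0.42707071 -0.41558187  0.648391    2.0121802   0.32634625  0.87149181
  1.43197428] 2.4333 0.5974836730347937
B (array([ 23.9, -46.8, 132.2]), array([ 3.000e-04, -3.565e-01,  0.000e+00]))
```

>>> {"name": "carry_out", "arguments": {
  "twist": [
    [0, -0.04, 0],
    [0, -0.08, 0],
    [0, -0.12, 0],
    [0, -0.16, 0],
    [0, -0.2, 0],
    [0, -0.24, 0],
    [0, -0.28, 0],
    [0, -0.32, 0],
    [0, -0.357, 0],
    [0, -0.357, 0]
  ],
  "xyz": [
    [0, -10, 10],
    [0, -20, 20],
    [0, -30, 30],
    [3, -40, 45],
    [7, -47, 60],
    [11, -47, 75],
    [15, -47, 90],
    [20, -47, 110],
    [24, -47, 132],
    [24, -47, 132]
  ],
  "fingers": [0.6, 0.6, 0.6, 0.6, 0.6, 0.6, 0.6, 0.6, 0.6, 0.6]
}}

```text
clock: 3.27
tool_pos: [0.546, -0.3036, 0.2156]
eef_rot: [[-0.569, 0.267, 0.778], [0.154, 0.964, -0.219], [-0.808, -0.005, -0.589]]
wrist_force: [-0.0, -0.9, 0.5]
grip_width: 0.601
grip_force: 0.0
```

```bash
cat > look.py <<'E'
import sys
from h import *
def look(n,bt,bs): # boxes u0,v0,u1,v1 side by side
    f=lambda c,b:cv2.convertScaleAbs(cv2.resize(c['color'][b[1]:b[3],b[0]:b[2]],(400,int(400*(b[3]-b[1])/(b[2]-b[0]))),interpolation=cv2.INTER_CUBIC),alpha=2.)
    t=cap('top','top'+n);s=cap('scene','scene'+n);a=f(t,bt);b=f(s,bs)
    im=np.zeros((min(600,max(len(a),len(b))),800,3),np.uint8);im[:len(a),:400]=a[:600];im[:len(b),400:]=b[:600];cv2.imwrite('pics/z'+n+'.png',im)
    return t,s
E
python3 - <<'E'
from look import *
X,Y,Z,R=rz(-14.94,55); O=np.array([.4248,-.2681,.02]);G=O+.1*X+.001*Z
s=env.state();print(s['tool_pos'],s['qpos'],s['clock'],s['grip_width'])
print('B',delta(G+.13*X,R),'G',delta(G,R))
look('1',(265,140,365,240),(150,170,260,270))
E
```

```text
[ 0.54602146 -0.30362391  0.21557802] [-0.60843408 -0.37008944  1.07360555  2.32546649  0.7267891   0.09733442
  1.20710474] 3.2667 0.6012462286332767
B (array([2.5, 3.2, 7.7]), array([-0.0111, -0.019 , -0.0016])) G (array([132.5,   3. ,  10.2]), array([-0.0111, -0.019 , -0.0016]))
```

View pics/z1.png

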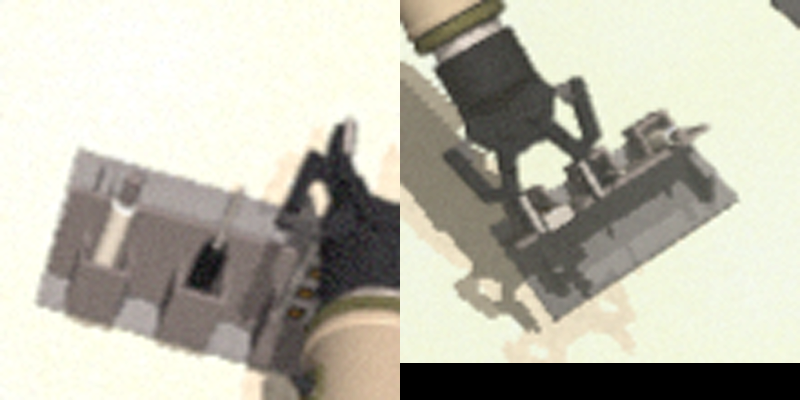

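Three of the gripper joints are close to their limits at 55° tilt. I'll grasp at a lower tilt of 33° from vertical, higher up the bar.

```bash
python3 - <<'E'
from h import *
X,Y,Z,_=rz(-14.94,55); O=np.array([.4248,-.2681,.02]);G=O+.11*X+.004*Z
R=rz(-14.94,33)[3]
print(G,'pre',G-.09*R[:,2],delta(G-.09*R[:,2],R))
E
```

```text
[ 0.48259477 -0.28352121  0.11240103] pre [ 0.43523423 -0.27088414  0.18788138] (array([ 91. ,   1.9, -76.9]), array([-0.0106,  0.365 , -0.0015]))
```

>>> {"name": "carry_out", "arguments": {
  "twist": [
    [-0.01, 0.05, 0],
    [-0.01, 0.1, 0],
    [-0.01, 0.15, 0],
    [-0.01, 0.2, 0],
    [-0.01, 0.25, 0],
    [-0.01, 0.3, 0],
    [-0.01, 0.365, 0],
    [-0.01, 0.365, 0],
    [-0.01, 0.365, 0],
    [-0.01, 0.365, 0]
  ],
  "xyz": [
    [0, 2, -20],
    [0, 2, -40],
    [0, 2, -60],
    [10, 2, -80],
    [25, 2, -90],
    [40, 2, -90],
    [60, 2, -85],
    [80, 2, -80],
    [91, 2, -77],
    [91, 2, -77]
  ],
  "fingers": [0.6, 0.6, 0.6, 0.6, 0.6, 0.6, 0.6, 0.6, 0.6, 0.6]
}}

```text
clock: 4.2
tool_pos: [0.4343, -0.2697, 0.1869]
eef_rot: [[-0.81, 0.259, 0.526], [0.219, 0.966, -0.138], [-0.543, 0.004, -0.839]]
wrist_force: [0.9, -0.9, -0.9]
grip_width: 0.598
grip_force: 0.0
```

```bash
python3 - <<'E'
from h import *
X,Y,Z,_=rz(-14.94,55); O=np.array([.4248,-.2681,.02]);G=O+.11*X+.004*Z
R=rz(-14.94,33)[3]
s=env.state();print(s['tool_pos'],s['qpos'],s['clock'],s['wrist_force'])
print(delta(G,R))
E
```

```text
[ 0.43430938 -0.26971106  0.18694469] [-0.29895934 -0.43468497  0.74668514  2.30043948  0.2921801   0.61294789
  1.60031081] 4.2 [ 0.92171391 -0.93966424 -0.8884043 ]
(array([-1.6, -1.1, 89.9]), array([ 0.0026, -0.0014, -0.0029]))
```

>>> {"name": "carry_out", "arguments": {
  "twist": [
    [0, 0, 0],
    [0, 0, 0],
    [0, 0, 0],
    [0, 0, 0],
    [0, 0, 0],
    [0, 0, 0]
  ],
  "xyz": [
    [-1, -1, 18],
    [-2, -1, 36],
    [-2, -1, 54],
    [-2, -1, 72],
    [-2, -1, 90],
    [-2, -1, 90]
  ],
  "fingers": [0.6, 0.6, 0.6, 0.6, 0.6, 0.6]
}}

```text
clock: 4.7
tool_pos: [0.4855, -0.2848, 0.1142]
eef_rot: [[-0.809, 0.259, 0.527], [0.218, 0.966, -0.14], [-0.546, 0.001, -0.838]]
wrist_force: [-0.1, 0.5, -0.8]
grip_width: 0.597
grip_force: 0.0
```

```bash
python3 - <<'E'
from look import *
X,Y,Z,_=rz(-14.94,55); O=np.array([.4248,-.2681,.02]);G=O+.11*X+.004*Z
R=rz(-14.94,33)[3]
s=env.state();print(s['tool_pos'],s['qpos'],s['clock'],s['wrist_force'])
print(delta(G,R))
look('2',(275,150,365,240),(150,190,230,270))
E
```

```text
[ 0.48553227 -0.28483242  0.11422476] [-0.71694851 -0.18993056  1.23348857  2.2867808   0.04532314  0.36159153
  1.83270721] 4.7 [-0.09828732  0.45035053 -0.76360168]
(array([ 3.7,  0.5, -0.2]), array([ 0.0004,  0.0013, -0.0018]))
```

View pics/z2.png

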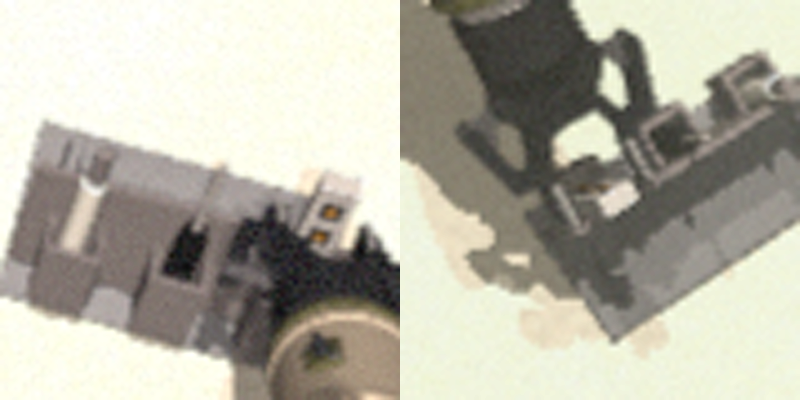

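>>> {"name": "carry_out", "arguments": {
  "twist": [
    [0, 0, 0],
    [0, 0, 0],
    [0, 0, 0],
    [0, 0, 0],
    [0, 0, 0],
    [0, 0, 0],
    [0, 0, 0],
    [0, 0, 0],
    [0, 0, 0],
    [0, 0, 0]
  ],
  "xyz": [
    [0, 0, 0],
    [0, 0, 0],
    [0, 0, 0],
    [0, 0, 0],
    [0, 0, 0],
    [0, 0, 0],
    [0, 0, 0],
    [0, 0, 0],
    [0, 0, 0],
    [0, 0, 0]
  ],
  "fingers": [0.5, 0.45, 0.4, 0.35, 0.3, 0.25, 0.2, 0.2, 0.2, 0.2],
  "grip_force": 70
}}

```text
clock: 5.63
tool_pos: [0.4844, -0.286, 0.1152]
eef_rot: [[-0.808, 0.261, 0.528], [0.22, 0.965, -0.141], [-0.546, 0.002, -0.838]]
wrist_force: [-7.6, 2.7, 10.6]
grip_width: 0.285
grip_force: 69.5
```

```bash
python3 - <<'E'
from h import *
X,Y,Z,_=rz(-14.94,55)
s=env.state();print(s['tool_pos'],s['clock'],s['wrist_force'],s['grip_width'],s['grip_force'])
R0=s['eef_rot'];print('X in tool',R0.T@X,'world up',R0.T@[0,0,1])
E
```

```text
[ 0.48443797 -0.2860232   0.11524625] 5.6333 [-7.56492619  2.66946915 10.58965987] 0.285355228365083 69.51609134674072
X in tool [-0.92796171  0.0035138  -0.37265898] world up [-0.54639638  0.00167957 -0.83752503]
```

>>> {"name": "carry_out", "arguments": {
  "twist": [
    [0, 0, 0],
    [0, 0, 0],
    [0, 0, 0],
    [0, 0, 0],
    [0, 0, 0],
    [0, 0, 0],
    [0, 0, 0],
    [0, 0, 0],
    [0, 0, 0],
    [0, 0, 0]
  ],
  "xyz": [
    [0, 0, -1],
    [-4, 0, -3.5],
    [-11, 0, -6],
    [-18, 0, -9],
    [-27, 0, -12.5],
    [-36, 0, -16],
    [-45, 0, -20],
    [-54, 0, -23],
    [-63, 0, -27],
    [-72, 0, -31]
  ],
  "fingers": [0.2, 0.2, 0.2, 0.2, 0.2, 0.2, 0.2, 0.2, 0.2, 0.2]
}}

```text
clock: 6.47
tool_pos: [0.5268, -0.2972, 0.181]
eef_rot: [[-0.809, 0.261, 0.527], [0.219, 0.965, -0.141], [-0.546, 0.001, -0.838]]
wrist_force: [0.7, -0.2, -2.8]
grip_width: 0.282
grip_force: 68.8
```

```bash
python3 - <<'E'
from look import *
s=env.state();print(s['tool_pos'],s['qpos'],s['clock'],s['wrist_force'],s['grip_width'],s['grip_force'])
look('3',(275,150,365,240),(150,170,250,270))
E
```

```text
[ 0.52684469 -0.29716325  0.18096229] [-0.68868819 -0.17480406  1.15980102  2.13148693  0.04998979  0.51656643
  1.78224096] 6.4667 [ 0.6651395  -0.16561543 -2.82677052] 0.2821844099427073 68.76572370529175
```

View pics/z3.png

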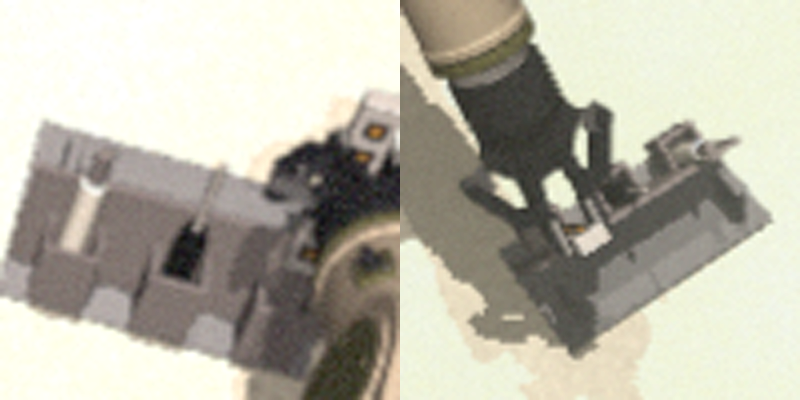

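>>> {"name": "carry_out", "arguments": {
  "twist": [
    [0, 0, 0],
    [0, 0, 0],
    [0, 0, 0],
    [0, 0, 0],
    [0, 0.08, 0],
    [0, 0.16, 0],
    [0, 0.24, 0],
    [0, 0.32, 0],
    [0, 0.4, 0],
    [0, 0.48, 0]
  ],
  "xyz": [
    [-10, 0, -15],
    [-22, 0, -34],
    [-36, 0, -55],
    [-50, 0, -77],
    [-64, 0, -98],
    [-71, 0, -109],
    [-71, 0, -109],
    [-71, 0, -109],
    [-71, 0, -109],
    [-71, 0, -109]
  ],
  "fingers": [0.2, 0.2, 0.2, 0.2, 0.2, 0.2, 0.2, 0.2, 0.2, 0.2]
}}

```text
clock: 7.4
tool_pos: [0.5273, -0.2959, 0.3102]
eef_rot: [[-0.962, 0.258, 0.092], [0.257, 0.966, -0.023], [-0.095, 0.002, -0.995]]
wrist_force: [-1.0, 0.2, 0.2]
grip_width: 0.285
grip_force: 69.4
```

```bash
cat > goal.py <<'E'
from h import *
px,py,_,_=rz(-9.25,0); C=np.array([.688,.247,.008])
RP=rz(-9.25,-22)[3]
def tgt(a,b,z): return C-a*px-b*py+np.array([0,0,z])
E
python3 - <<'E'
from goal import *
s=env.state();print(s['tool_pos'],s['qpos'],s['clock'],s['wrist_force'],s['grip_width'])
p=tgt(.071,.05,.30);print(p,delta(p,RP))
E
```

```text
[ 0.52733878 -0.29590858  0.31021801] [-0.46569657  0.32029883  1.16003457  1.52227147 -0.3365984   1.40589338
  2.01399841] 7.4 [-0.95526944  0.16383328  0.21183313] 0.2852895403106147
[0.60988613 0.2090629  0.308     ] (array([ 50.6, 509.2,  -1.5]), array([ 0.0165,  0.4789, -0.099 ]))
```

>>> {"name": "carry_out", "arguments": {
  "twist": [
    [0, 0.03, -0.01],
    [0, 0.06, -0.02],
    [0, 0.1, -0.03],
    [0, 0.15, -0.04],
    [0, 0.2, -0.05],
    [0, 0.25, -0.06],
    [0, 0.3, -0.07],
    [0, 0.35, -0.08],
    [0, 0.38, -0.09],
    [0, 0.4, -0.1]
  ],
  "xyz": [
    [2, 15, 0],
    [6, 40, 0],
    [10, 70, 0],
    [14, 100, 0],
    [18, 130, 0],
    [22, 160, 0],
    [26, 190, 0],
    [30, 220, 0],
    [34, 250, 0],
    [38, 275, 0]
  ],
  "fingers": [0.2, 0.2, 0.2, 0.2, 0.2, 0.2, 0.2, 0.2, 0.2, 0.2]
}}

```text
clock: 8.23
tool_pos: [0.562, -0.0193, 0.3056]
eef_rot: [[-0.942, 0.162, -0.294], [0.151, 0.987, 0.059], [0.3, 0.011, -0.954]]
wrist_force: [0.2, -0.2, -2.2]
grip_width: 0.283
grip_force: 69.5
```

```bash
python3 - <<'E'
from goal import *
s=env.state();print(s['tool_pos'],s['qpos'],s['clock'],s['wrist_force'],s['grip_width'])
p=tgt(.071,.05,.10);print(p,delta(p,RP), s['eef_rot'].T@[0,0,1])
E
```

```text
[ 0.56197267 -0.01928213  0.30556547] [-0.64533386  0.54978123  0.99707144  1.29098251 -0.42426184  1.83722967
  1.70823152] 8.2333 [ 0.24732558 -0.21788809 -2.23131091] 0.2830419182624703
[0.60988613 0.2090629  0.108     ] (array([-69.9, 230.9, 187.8]), array([0.0107, 0.0792, 0.0024])) [ 0.30010885  0.01086147 -0.95384313]
```

>>> {"name": "carry_out", "arguments": {
  "twist": [
    [0, 0.02, 0],
    [0.01, 0.04, 0],
    [0.01, 0.06, 0],
    [0.01, 0.08, 0],
    [0.01, 0.08, 0],
    [0.01, 0.08, 0],
    [0.01, 0.08, 0],
    [0.01, 0.08, 0],
    [0.01, 0.08, 0],
    [0.01, 0.08, 0]
  ],
  "xyz": [
    [-4, 25, 0],
    [-10, 60, 0],
    [-15, 95, 5],
    [-20, 130, 15],
    [-28, 165, 35],
    [-36, 195, 65],
    [-46, 220, 100],
    [-56, 231, 135],
    [-65, 231, 165],
    [-70, 231, 188]
  ],
  "fingers": [0.2, 0.2, 0.2, 0.2, 0.2, 0.2, 0.2, 0.2, 0.2, 0.2]
}}

```text
clock: 9.07
tool_pos: [0.6093, 0.2079, 0.1046]
eef_rot: [[-0.915, 0.159, -0.371], [0.147, 0.987, 0.06], [0.375, 0.0, -0.927]]
wrist_force: [0.8, -0.3, -3.0]
grip_width: 0.28
grip_force: 69.4
```

```bash
python3 - <<'E'
from goal import *
from look import *
s=env.state();print(s['tool_pos'],s['qpos'],s['clock'],s['wrist_force'],s['grip_width'])
p=tgt(.071,.05,.03);print(p,delta(p,RP), s['eef_rot'].T@[0,0,1])
look('4',(140,110,260,230),(230,110,340,220))
E
```

```text
[0.60927298 0.20790854 0.10463583] [-0.77066221  0.87772943  0.82943202  1.23052582 -0.6775855   1.67283039
  1.45377568] 9.0667 [ 0.81609926 -0.33023158 -2.95340081] 0.2804233359686334
[0.60988613 0.2090629  0.038     ] (array([-25.4,   1.2,  61.6]), array([-0.0004, -0.0009,  0.002 ])) [ 3.75441921e-01  3.85699174e-04 -9.26845842e-01]
```

View pics/z4.png

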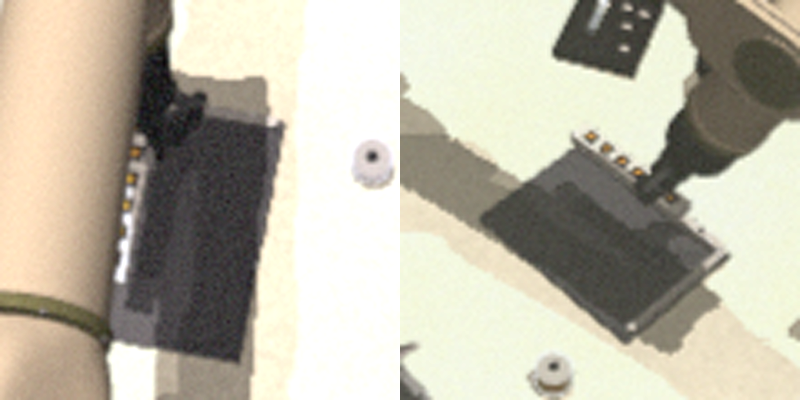

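>>> {"name": "carry_out", "arguments": {
  "twist": [
    [0, 0, 0],
    [0, 0, 0],
    [0, 0, 0],
    [0, 0, 0],
    [0, 0, 0],
    [0, 0, 0],
    [0, 0, 0]
  ],
  "xyz": [
    [-6, 1, 14],
    [-12, 1, 30],
    [-18, 1, 45],
    [-24, 1, 60],
    [-27, 1, 68],
    [-29, 1, 72],
    [-29, 1, 72]
  ],
  "fingers": [0.2, 0.2, 0.2, 0.2, 0.2, 0.2, 0.2]
}}

```text
clock: 9.75
tool_pos: [0.6103, 0.2074, 0.0304]
eef_rot: [[-0.915, 0.161, -0.369], [0.149, 0.987, 0.061], [0.374, 0.001, -0.927]]
wrist_force: [0.3, -0.4, -2.1]
grip_width: 0.278
grip_force: 69.5
```

>>> {"name": "carry_out", "arguments": {
  "twist": [
    [0, 0, 0],
    [0, 0, 0],
    [0, 0, 0],
    [0, 0, 0],
    [0, 0, 0],
    [0, 0, 0]
  ],
  "xyz": [
    [-0.8, 0, 2],
    [-1.6, 0, 4],
    [-2, 0, 5],
    [-2.4, 0, 6],
    [-2.8, 0, 7],
    [-2.8, 0, 7]
  ],
  "fingers": [0.2, 0.2, 0.2, 0.2, 0.2, 0.2]
}}

```text
clock: 10.25
tool_pos: [0.6107, 0.2076, 0.0239]
eef_rot: [[-0.916, 0.161, -0.368], [0.149, 0.987, 0.062], [0.373, 0.002, -0.928]]
wrist_force: [-0.1, -0.1, -2.8]
grip_width: 0.284
grip_force: 69.5
```

>>> {"name": "carry_out", "arguments": {
  "twist": [
    [0, 0, 0],
    [0, 0, 0],
    [0, 0, 0],
    [0, 0, 0],
    [0, 0, 0],
    [0, 0, 0]
  ],
  "xyz": [
    [-0.8, 0, 2],
    [-1.6, 0, 4],
    [-2.4, 0, 6],
    [-3.2, 0, 8],
    [-3.6, 0, 9],
    [-3.6, 0, 9]
  ],
  "fingers": [0.2, 0.2, 0.2, 0.2, 0.2, 0.2]
}}

```text
clock: 10.75
tool_pos: [0.6105, 0.2076, 0.0138]
eef_rot: [[-0.916, 0.161, -0.368], [0.149, 0.987, 0.062], [0.373, 0.002, -0.928]]
wrist_force: [0.1, -0.4, -1.3]
grip_width: 0.286
grip_force: 69.5
```

>>> {"name": "carry_out", "arguments": {
  "twist": [
    [0, 0, 0],
    [0, 0, 0],
    [0, 0, 0]
  ],
  "xyz": [
    [-0.4, 0, 1],
    [-0.8, 0, 2],
    [-0.8, 0, 2]
  ],
  "fingers": [0.2, 0.2, 0.2]
}}

```text
clock: 11.0
tool_pos: [0.6107, 0.2076, 0.012]
eef_rot: [[-0.916, 0.161, -0.368], [0.149, 0.987, 0.062], [0.373, 0.002, -0.928]]
wrist_force: [-0.3, 0.3, -2.5]
grip_width: 0.286
grip_force: 69.5
```

>>> {"name": "carry_out", "arguments": {
  "twist": [
    [0, 0, 0],
    [0, 0, 0],
    [0, 0, 0]
  ],
  "xyz": [
    [-0.4, 0, 1],
    [-0.8, 0, 2],
    [-0.8, 0, 2]
  ],
  "fingers": [0.2, 0.2, 0.2]
}}

```text
clock: 11.25
tool_pos: [0.6108, 0.2076, 0.0117]
eef_rot: [[-0.916, 0.161, -0.368], [0.148, 0.987, 0.062], [0.373, 0.003, -0.928]]
wrist_force: [-3.4, -0.8, 11.3]
grip_width: 0.286
grip_force: 70.8
```

>>> {"name": "carry_out", "arguments": {
  "twist": [
    [0, 0, 0],
    [0, 0, 0],
    [0, 0, 0],
    [0, 0, 0],
    [0, 0, 0],
    [0, 0, 0],
    [0, 0, 0]
  ],
  "xyz": [
    [0.4, 0, -1],
    [0.4, 0, -1],
    [0.4, 0, -1],
    [0.4, 0, -1],
    [0.4, 0, -1],
    [0.4, 0, -1],
    [0.4, 0, -1]
  ],
  "fingers": [0.25, 0.3, 0.35, 0.4, 0.5, 0.6, 0.6]
}}

```text
clock: 11.83
tool_pos: [0.6107, 0.2076, 0.011]
eef_rot: [[-0.916, 0.161, -0.368], [0.149, 0.987, 0.062], [0.373, 0.002, -0.928]]
wrist_force: [-0.4, -0.3, -0.2]
grip_width: 0.601
grip_force: 0.0
```

>>> {"name": "carry_out", "arguments": {
  "twist": [
    [0, 0, 0],
    [0, 0, 0],
    [0, 0, 0],
    [0, 0, 0],
    [0, 0, 0],
    [0, 0, 0]
  ],
  "xyz": [
    [2, 0, -5],
    [6, 0, -15],
    [14, 0, -35],
    [24, 0, -60],
    [36, 0, -90],
    [36, 0, -90]
  ],
  "fingers": [0.6, 0.6, 0.6, 0.6, 0.6, 0.6]
}}

```text
clock: 12.33
tool_pos: [0.6134, 0.2072, 0.1154]
eef_rot: [[-0.919, 0.161, -0.36], [0.148, 0.987, 0.063], [0.365, 0.005, -0.931]]
wrist_force: [0.5, -0.3, 0.0]
grip_width: 0.6
grip_force: 0.0
```

```bash
python3 - <<'E'
from goal import *
s=env.state();print(s['tool_pos'],s['qpos'],s['clock'],s['wrist_force'],s['grip_width'])
R=rz(-9.25,0)[3]
# carrier now: grip x .1136 -> a=.071 ; mid at a=.071+.0336
mid=np.array([.6108,.2076,.008])-.0336*px
print('mid',mid,'home',C-.08*px-.013*py)
p=mid-.06*py+[0,0,.10];print(p,delta(p,R))
E
```

```text
[0.61342915 0.20723541 0.11538311] [-0.76933672  0.86805755  0.83645491  1.2205439  -0.6769891   1.68015861
  1.45106243] 12.3333 [ 0.49466743 -0.30885329  0.01628314] 0.599898106325049
mid [0.57763692 0.21300095 0.008     ] home [0.60695064 0.24702845 0.008     ]
[0.56799237 0.15378117 0.108     ] (array([ 31.2, -60.1,  19.8]), array([ 0.0051, -0.3742,  0.0008]))
```

>>> {"name": "carry_out", "arguments": {
  "twist": [
    [0, -0.06, 0],
    [0, -0.12, 0],
    [0, -0.18, 0],
    [0, -0.24, 0],
    [0, -0.3, 0],
    [0.005, -0.374, 0],
    [0.005, -0.374, 0],
    [0.005, -0.374, 0]
  ],
  "xyz": [
    [0, -5, 0],
    [5, -15, 0],
    [10, -30, 0],
    [15, -45, 5],
    [20, -60, 10],
    [25, -60, 15],
    [31, -60, 20],
    [31, -60, 20]
  ],
  "fingers": [0.5, 0.4, 0.3, 0.2, 0.1, 0, 0, 0]
}}

```text
clock: 13.0
tool_pos: [0.5635, 0.1558, 0.1012]
eef_rot: [[-0.987, 0.158, -0.011], [0.158, 0.987, 0.001], [0.011, -0.001, -1.0]]
wrist_force: [-0.4, 0.8, 0.5]
grip_width: -0.001
grip_force: 0.0
```

```bash
python3 - <<'E'
from goal import *
from look import *
s=env.state();print(s['tool_pos'],s['clock'],s['wrist_force'],s['grip_width'])
p=np.array([.5776,.2130,.014])-.06*py;print(p,delta(p,rz(-9.25,0)[3]))
look('5',(140,110,260,230),(230,110,340,220))
E
```

```text
[0.56349432 0.15576286 0.1011619 ] 13.0 [-0.40660192  0.75402434  0.50356192] -0.0014857427656342146
[0.56795545 0.15378022 0.014     ] (array([-5.7, -1.2, 87.1]), array([-0.0008, -0.0111,  0.0026]))
```

View pics/z5.png

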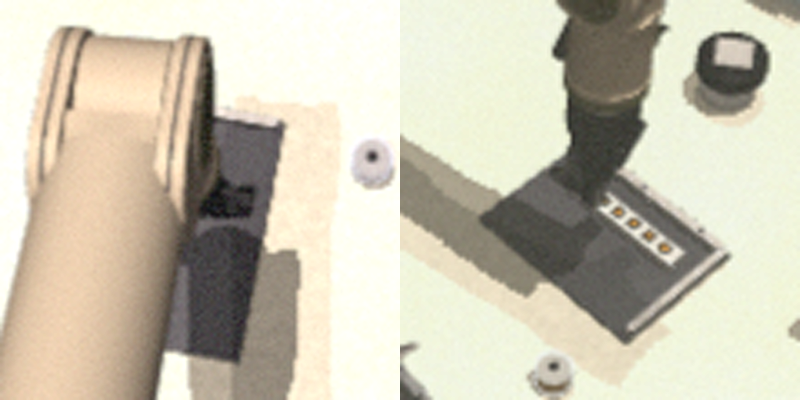

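>>> {"name": "carry_out", "arguments": {
  "twist": [
    [0, -0.01, 0],
    [0, -0.01, 0],
    [0, -0.01, 0],
    [0, -0.01, 0],
    [0, -0.01, 0]
  ],
  "xyz": [
    [-6, -1, 25],
    [-6, -1, 50],
    [-6, -1, 75],
    [-6, -1, 86],
    [-6, -1, 86]
  ],
  "fingers": [0, 0, 0, 0, 0]
}}

```text
clock: 13.52
tool_pos: [0.5699, 0.1511, 0.0126]
eef_rot: [[-0.987, 0.161, -0.002], [0.161, 0.987, -0.005], [0.001, -0.005, -1.0]]
wrist_force: [-0.6, -0.7, 0.4]
grip_width: -0.002
grip_force: 0.0
```

>>> {"name": "carry_out", "arguments": {
  "twist": [
    [0, 0, 0],
    [0, 0, 0],
    [0, 0, 0],
    [0, 0, 0],
    [0, 0, 0],
    [0, 0, 0],
    [0, 0, 0],
    [0, 0, 0],
    [0, 0, 0],
    [0, 0, 0]
  ],
  "xyz": [
    [0, 5, 0],
    [0, 10, 0],
    [0, 15, 0],
    [0, 20, 0],
    [0, 25, 0],
    [0, 30, 0],
    [0, 34, 0],
    [0, 38, 0],
    [0, 42, 0],
    [0, 42, 0]
  ],
  "fingers": [0, 0, 0, 0, 0, 0, 0, 0, 0, 0]
}}

```text
clock: 14.35
tool_pos: [0.5773, 0.1941, 0.0147]
eef_rot: [[-0.987, 0.16, 0.002], [0.16, 0.987, -0.003], [-0.002, -0.003, -1.0]]
wrist_force: [0.0, -1.1, 0.2]
grip_width: 0.002
grip_force: 0.2
```

>>> {"name": "carry_out", "arguments": {
  "twist": [
    [0, 0, 0],
    [0, 0, 0],
    [0, 0, 0],
    [0, 0, 0],
    [0, 0, 0],
    [0, 0, 0],
    [0, 0, 0],
    [0, 0, 0]
  ],
  "xyz": [
    [0, 3, 0],
    [0, 6, 0],
    [0, 9, 0],
    [0, 12, 0],
    [0, 15, 0],
    [0, 18, 0],
    [0, 21, 0],
    [0, 21, 0]
  ],
  "fingers": [0, 0, 0, 0, 0, 0, 0, 0]
}}

```text
clock: 15.02
tool_pos: [0.5806, 0.2151, 0.0146]
eef_rot: [[-0.987, 0.159, 0.002], [0.159, 0.987, -0.003], [-0.002, -0.003, -1.0]]
wrist_force: [-0.4, -0.9, -0.2]
grip_width: -0.0
grip_force: 0.3
```

>>> {"name": "carry_out", "arguments": {
  "twist": [
    [0, 0, 0],
    [0, 0, 0],
    [0, 0, 0],
    [0, 0, 0],
    [0, 0, 0]
  ],
  "xyz": [
    [0, 1, 0],
    [0, 2, 0],
    [0, 3, 0],
    [0, 4, 0],
    [0, 4, 0]
  ],
  "fingers": [0, 0, 0, 0, 0]
}}

```text
clock: 15.43
tool_pos: [0.5811, 0.2182, 0.0146]
eef_rot: [[-0.987, 0.16, 0.001], [0.16, 0.987, -0.003], [-0.002, -0.003, -1.0]]
wrist_force: [-0.8, -2.1, 0.8]
grip_width: 0.001
grip_force: 0.7
```

>>> {"name": "carry_out", "arguments": {
  "twist": [
    [0, 0, 0],
    [0, 0, 0],
    [0, 0, 0],
    [0, 0, 0],
    [0, 0, 0]
  ],
  "xyz": [
    [0, 1, 0],
    [0, 2, 0],
    [0, 3, 0],
    [0, 4, 0],
    [0, 4, 0]
  ],
  "fingers": [0, 0, 0, 0, 0]
}}

```text
clock: 15.85
tool_pos: [0.5813, 0.2193, 0.0145]
eef_rot: [[-0.987, 0.162, -0.0], [0.162, 0.987, -0.006], [-0.001, -0.006, -1.0]]
wrist_force: [-3.8, -9.3, 4.3]
grip_width: -0.0
grip_force: 5.4
```

>>> {"name": "carry_out", "arguments": {
  "twist": [
    [0, 0, 0],
    [0, 0, 0],
    [0, 0, 0],
    [0, 0, 0]
  ],
  "xyz": [
    [0, 1, 0],
    [0, 2, 0],
    [0, 2, 0],
    [0, 2, 0]
  ],
  "fingers": [0, 0, 0, 0]
}}

```text
clock: 16.18
tool_pos: [0.5814, 0.2194, 0.0144]
eef_rot: [[-0.987, 0.163, -0.001], [0.163, 0.987, -0.008], [-0.0, -0.008, -1.0]]
wrist_force: [-6.6, -13.7, 7.0]
grip_width: -0.001
grip_force: 8.2
```

>>> {"name": "carry_out", "arguments": {
  "twist": [
    [0, 0, 0],
    [0, 0, 0],
    [0, 0, 0],
    [0, 0, 0],
    [0, 0, 0],
    [0, 0, 0],
    [0, 0, 0]
  ],
  "xyz": [
    [0, -5, 0],
    [0, -15, 0],
    [0, -20, -20],
    [0, -20, -50],
    [40, -10, -60],
    [70, 0, -60],
    [70, 0, -60]
  ],
  "fingers": [0, 0, 0, 0, 0, 0, 0]
}}

```text
clock: 16.77
tool_pos: [0.5083, 0.2402, 0.0741]
eef_rot: [[-0.988, 0.154, -0.002], [0.154, 0.988, 0.0], [0.002, 0.0, -1.0]]
wrist_force: [-0.0, 1.1, 0.0]
grip_width: -0.005
grip_force: 0.0
```

```bash
python3 - <<'E'
from goal import *
from look import *
s=env.state();print(s['tool_pos'],s['clock'],s['wrist_force'],s['qpos'])
# TCP at push contact
q=np.array([.5813,.2193,.0145]);print('corner-rel push',(C-q)@px,(C-q)@py)
# target: behind foot end: mid a=.1034 from fence x -> foot at .1834 ; TCP at .1834+.011+.02 in centre line
p=C-.22*px-.016*py+[0,0,.05];print(delta(p,rz(-9.25,0)[3]))
look('6',(140,110,260,230),(230,110,340,220))
E
```

```text
[0.50826459 0.24015981 0.07413626] 16.7667 [-0.00301243  1.12351662  0.01229807] [-1.33611295  0.53569075  1.03275476  1.8437062  -0.52511924  1.06787538
  1.31742183]
corner-rel push 0.10085994324475067 0.044491031103646654
(array([43.5, 19.9, 16.2]), array([ 0.    , -0.002 ,  0.0069]))
```

View pics/z6.png

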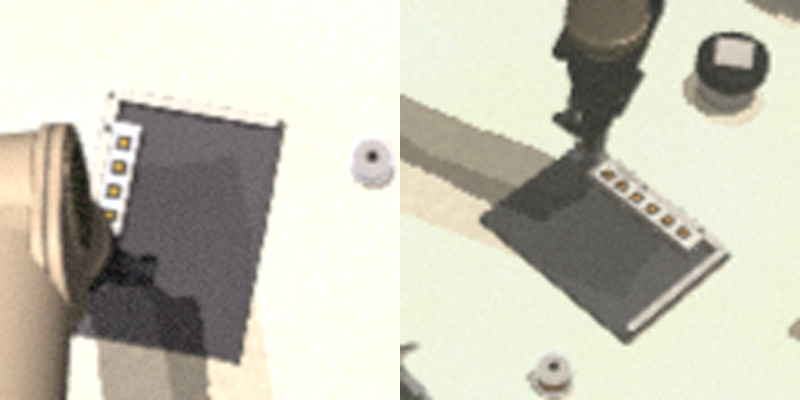

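>>> {"name": "carry_out", "arguments": {
  "twist": [
    [0, 0, 0.007],
    [0, 0, 0.007],
    [0, 0, 0.007],
    [0, 0, 0.007],
    [0, 0, 0.007],
    [0, 0, 0.007],
    [0, 0, 0.007]
  ],
  "xyz": [
    [20, 5, 0],
    [44, 11, 0],
    [44, 11, 0],
    [44, 11, 20],
    [44, 11, 40],
    [44, 11, 59],
    [44, 11, 59]
  ],
  "fingers": [0, 0, 0, 0, 0, 0, 0]
}}

```text
clock: 17.45
tool_pos: [0.4705, 0.2515, 0.0127]
eef_rot: [[-0.986, 0.168, -0.001], [0.168, 0.986, -0.006], [0.0, -0.006, -1.0]]
wrist_force: [0.2, 0.1, 0.6]
grip_width: -0.002
grip_force: 0.0
```

```bash
python3 - <<'E'
from goal import *
s=env.state();q=s['tool_pos'];print(q,s['clock'],s['wrist_force'],(C-q)@px,(C-q)@py,delta(q,rz(-9.25,0)[3]))
E
```

```text
[0.47048749 0.25147631 0.01265233] 17.45 [0.20962318 0.06849673 0.58561699] 0.21540359055299546 0.030545421428347087 (array([0., 0., 0.]), array([-0.006 , -0.0002, -0.0074]))
```

>>> {"name": "carry_out", "arguments": {
  "twist": [
    [0, 0, 0],
    [0, 0, 0],
    [0, 0, 0],
    [0, 0, 0],
    [0, 0, 0],
    [0, 0, 0],
    [0, 0, 0],
    [0, 0, 0],
    [0, 0, 0],
    [0, 0, 0]
  ],
  "xyz": [
    [-2, 2, 0],
    [-5, 5, 0],
    [-9, 5, 0],
    [-13, 5, 0],
    [-17, 5, 0],
    [-21, 5, 0],
    [-25, 5, 0],
    [-29, 5, 0],
    [-33, 5, 0],
    [-33, 5, 0]
  ],
  "fingers": [0, 0, 0, 0, 0, 0, 0, 0, 0, 0]
}}

```text
clock: 18.28
tool_pos: [0.5056, 0.2522, 0.0155]
eef_rot: [[-0.986, 0.167, 0.002], [0.167, 0.986, -0.003], [-0.003, -0.003, -1.0]]
wrist_force: [0.8, -0.7, 0.2]
grip_width: -0.002
grip_force: 0.0
```

>>> {"name": "carry_out", "arguments": {
  "twist": [
    [0, 0, 0],
    [0, 0, 0],
    [0, 0, 0],
    [0, 0, 0],
    [0, 0, 0],
    [0, 0, 0]
  ],
  "xyz": [
    [-1.5, 0, 0],
    [-3, 0, 0],
    [-4.5, 0, 0],
    [-6, 0, 0],
    [-7, 0, 0],
    [-7, 0, 0]
  ],
  "fingers": [0, 0, 0, 0, 0, 0]
}}

```text
clock: 18.78
tool_pos: [0.5119, 0.2512, 0.0154]
eef_rot: [[-0.986, 0.167, 0.002], [0.167, 0.986, -0.003], [-0.002, -0.003, -1.0]]
wrist_force: [-0.2, -0.1, -0.5]
grip_width: -0.002
grip_force: 0.1
```

>>> {"name": "carry_out", "arguments": {
  "twist": [
    [0, 0, 0],
    [0, 0, 0],
    [0, 0, 0],
    [0, 0, 0],
    [0, 0, 0],
    [0, 0, 0]
  ],
  "xyz": [
    [-1, 0, 0],
    [-2, 0, 0],
    [-3, 0, 0],
    [-4, 0, 0],
    [-5, 0, 0],
    [-5, 0, 0]
  ],
  "fingers": [0, 0, 0, 0, 0, 0]
}}

```text
clock: 19.28
tool_pos: [0.5139, 0.2511, 0.015]
eef_rot: [[-0.986, 0.166, -0.005], [0.166, 0.986, -0.003], [0.004, -0.003, -1.0]]
wrist_force: [-14.7, 1.0, 10.3]
grip_width: -0.002
grip_force: 7.2
```

>>> {"name": "carry_out", "arguments": {
  "twist": [
    [0, 0, 0],
    [0, 0, 0],
    [0, 0, 0],
    [0, 0, 0],
    [0, 0, 0],
    [0, 0, 0],
    [0, 0, 0],
    [0, 0, 0],
    [0, 0, 0],
    [0, 0, 0]
  ],
  "xyz": [
    [6, 0, 0],
    [14, 0, 0],
    [14, -10, -25],
    [10, -40, -50],
    [-20, -50, -50],
    [-50, -50, -50],
    [-85, -50, -40],
    [-85, -50, -20],
    [-85, -50, 0],
    [-85, -50, 0]
  ],
  "fingers": [0, 0, 0, 0, 0, 0, 0, 0, 0, 0]
}}

```text
clock: 20.12
tool_pos: [0.5903, 0.1861, 0.0123]
eef_rot: [[-0.986, 0.168, -0.002], [0.168, 0.986, -0.006], [0.001, -0.006, -1.0]]
wrist_force: [-1.4, -0.3, -1.0]
grip_width: 0.001
grip_force: 0.0
```

```bash
python3 - <<'E'
from goal import *
s=env.state();q=s['tool_pos'];print(q,s['clock'],s['wrist_force'],(C-q)@px,(C-q)@py,delta(q,rz(-9.25,0)[3]))
E
```

```text
[0.59026075 0.18606723 0.01228347] 20.1167 [-1.44533849 -0.32373063 -1.00888587] 0.0866737913713377 0.07585127544981433 (array([0., 0., 0.]), array([-0.0059, -0.0013, -0.0072]))
```

Contact is expected at b≈0.0445, about 31 mm further along y.

>>> {"name": "carry_out", "arguments": {
  "twist": [
    [0, 0, -0.007],
    [0, 0, -0.007],
    [0, 0, -0.007],
    [0, 0, -0.007],
    [0, 0, -0.007],
    [0, 0, -0.007],
    [0, 0, -0.007],
    [0, 0, -0.007],
    [0, 0, -0.007],
    [0, 0, -0.007]
  ],
  "xyz": [
    [0, 5, 0],
    [0, 10, 0],
    [0, 15, 0],
    [0, 20, 0],
    [0, 24, 0],
    [0, 27, 0],
    [0, 29, 0],
    [0, 31, 0],
    [0, 33, 0],
    [0, 33, 0]
  ],
  "fingers": [0, 0, 0, 0, 0, 0, 0, 0, 0, 0]
}}

```text
clock: 20.95
tool_pos: [0.5971, 0.217, 0.0157]
eef_rot: [[-0.987, 0.162, -0.0], [0.162, 0.987, -0.006], [-0.001, -0.006, -1.0]]
wrist_force: [-4.4, -6.1, 4.6]
grip_width: 0.002
grip_force: 4.2
```

>>> {"name": "carry_out", "arguments": {
  "twist": [
    [0, 0, 0],
    [0, 0, 0],
    [0, 0, 0],
    [0, 0, 0]
  ],
  "xyz": [
    [0, 1, 0],
    [0, 2, 0],
    [0, 3, 0],
    [0, 3, 0]
  ],
  "fingers": [0, 0, 0, 0]
}}

```text
clock: 21.28
tool_pos: [0.5972, 0.2174, 0.0156]
eef_rot: [[-0.986, 0.164, -0.002], [0.164, 0.986, -0.009], [0.0, -0.009, -1.0]]
wrist_force: [-7.2, -14.0, 8.3]
grip_width: -0.002
grip_force: 8.4
```

>>> {"name": "carry_out", "arguments": {
  "twist": [
    [0, 0, 0],
    [0, 0, 0],
    [0, 0, 0],
    [0, 0, 0],
    [0, 0, 0],
    [0, 0, 0],
    [0, 0, 0],
    [0, 0, 0],
    [0, 0, 0],
    [0, 0, 0]
  ],
  "xyz": [
    [0, -5, 0],
    [0, -15, 0],
    [0, -25, -10],
    [10, -40, -40],
    [20, -70, -75],
    [30, -100, -110],
    [40, -135, -145],
    [50, -170, -170],
    [60, -205, -180],
    [70, -240, -180]
  ],
  "fingers": [0, 0, 0, 0, 0, 0, 0, 0, 0, 0]
}}

```text
clock: 22.12
tool_pos: [0.4954, 0.0055, 0.1963]
eef_rot: [[-0.987, 0.16, 0.003], [0.16, 0.987, -0.003], [-0.003, -0.002, -1.0]]
wrist_force: [-0.4, -1.1, 1.8]
grip_width: -0.001
grip_force: 0.0
```

```bash
python3 - <<'E'
from look import *
s=env.state();print(s['tool_pos'],s['clock'],s['wrist_force'])
look('7',(150,125,240,215),(255,130,330,205))
E
```

```text
[0.49535147 0.0055398  0.19628877] 22.1167 [-0.39049092 -1.12225438  1.82156906]
```

View pics/z7.png

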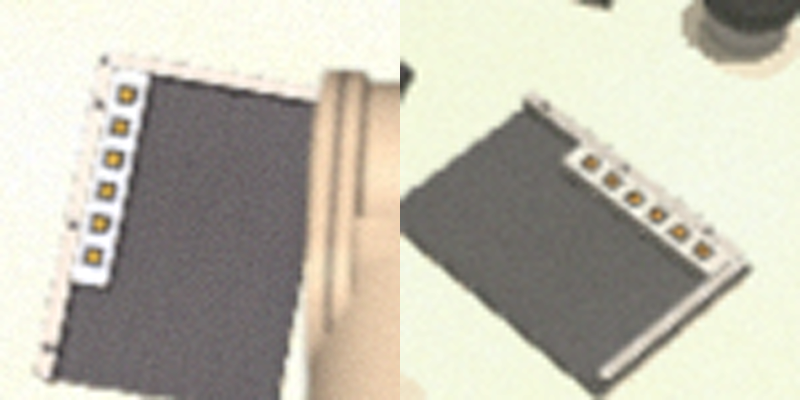

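The carrier sits in the corner with chips up. There is no visible gap along the long fence (zoom 90–125, 70–285) or at the short fence (135,72).

>>> {"name": "carry_out", "arguments": {
  "twist": [
    [0, 0, 0],
    [0, 0, 0],
    [0, 0, 0],
    [0, 0, 0]
  ],
  "xyz": [
    [0, 0, 0],
    [0, 0, 0],
    [0, 0, 0],
    [0, 0, 0]
  ],
  "fingers": [0, 0, 0, 0]
}}

```text
clock: 22.55
tool_pos: [0.495, 0.0082, 0.1944]
eef_rot: [[-0.987, 0.159, 0.001], [0.159, 0.987, -0.006], [-0.002, -0.005, -1.0]]
wrist_force: [-0.4, -0.6, -0.6]
grip_width: 0.0
grip_force: 0.0
```

```bash
python3 -c "
from plant import env
print(env.finish_job())"
```

```text
the job is handed in; nothing more can be done
None
```

The job is handed in at 22.6 s: the carrier lies released on the plate, chips up, pushed against both fences with no gap visible in the last pictures, and I moved nothing else that I know of; no verdict came back.

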